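# Shut the marked air valve under the sliding cover

### The job

Shut off the air to the finishing bench: push the manifold box's cover all the way aside, to the left over the plain deck, then push the marked valve handle underneath (the one with the round disc at its end) fully shut, square across its pipe. Push only: do not lift the cover, leave the other, plain handle open as it is and the things around undisturbed, and finish with the cover still open and the hand clear.

Things in the scene. Friction and masses are not known exactly. Their poses are not given: they have to be found in the camera images.
- manifold: grey compressed-air manifold box fixed on the bench. Origin at the centre of its underside; box axes (used in all these texts): x = depth, away from the robot at zero yaw, y to its left, z up. 260 mm deep (x -130 to +130). y -150 to 0: open-topped well; y 0 to +150: plain deck; y +150 to +215: ledge 60 mm high. A round gauge, top 92 mm above the bench, sits on the ledge
- well (a point): centre of the well's floor, 4 mm above the bench. Inside it is 250 mm (box x) by 140 mm (box y). Its end walls (across y) are 80 mm high, the long side walls 88 mm, running the box's whole 300 mm to guide the cover. Two pipes, tops 35 mm above the bench, run along y at box x = -60 and +40 (stubs out to y = -183), a valve on each; else the well is empty
- cover (a joint): how far (m) the flat aluminium cover has been slid along box +y (left): 0 = well fully covered, 0.15 = stop, well open, cover over the deck. Starts between 0 and 0.03. About 3 N of friction; stays where it is left
- cover_lift (a joint): how far (m) the cover has been lifted off its seat; 0 = seated. It is not held down
- cover_rib (a point): centre of the upright rib in the middle of the cover: 100 mm long (box x), 14 mm thick (box y), 24 mm tall above the plate, top 109 mm above the bench. Plate: 247 (x) x 150 (y) x 4 mm, upper face 85 mm above the bench. This point is 97 mm above the bench and moves with the cover
- marked (a joint): angle (rad) of the marked valve's handle: 0 = open, along its pipe, pointing to box -y from its pivot; 1.571 = shut, at its stop, square across the pipe, pointing to box +x. Turns anticlockwise seen from above. Starts between 0 and 0.2. About 0.2 N m of friction (4 N at 50 mm); stays where it is left
- marked_pivot (a point): point on the turning axis of the marked handle, at mid-height of the handle, 60 mm above the bench; at box y = -32 and box x = -60 or +40 (which of the two places varies)
- marked_tip (a point): outer end of the marked handle, 72 mm from its pivot, 60 mm above the bench. The handle is a steel bar 14 mm wide (hub 24 mm across) that ends in a round flat disc 32 mm across, centred 56 mm from the pivot; bar and disc reach from 52 to 68 mm above the bench, free space below them down to the pipe
- plain (a joint): angle (rad) of the other valve's handle, same meaning; starts between 0 and 0.2 (open) and is to stay there
- plain_pivot (a point): point on the turning axis of the plain handle, 60 mm above the bench, in the other of the two places
- plain_tip (a point): outer end of the plain handle, 72 mm from its pivot: a straight steel bar 14 mm wide without a disc, same heights as the marked one
- rivet_tin: steel tin of rivets, 52 mm across, 42 mm tall, standing on the box's ledge; origin at the centre of its underside; a bystander
- dye_jar: small brown glass jar, 52 mm across, 70 mm tall, standing on the table between the two pipe stubs; origin under its centre; a bystander
- awl: screwdriver-like awl with a wooden handle lying in front of the box; a bystander
- hammer: hammer with a wooden handle lying behind the box; a bystander
- slicker: turned wooden edge slicker, 36 mm across, 62 mm tall, standing in front of the box; origin under its centre; a bystander
- glue_bottle: white glue bottle, 60 mm across, 150 mm tall, standing left of the box; origin under its centre; a bystander
- slab: marble tooling slab 150 x 100 x 25 mm, lying right of the box; origin under its centre; a bystander
- brush: brush with a wooden handle, lying left of the box at the back; a bystander

How it is judged (in metres and radians):
On the way, in this order (a step that is already met when the one before it is completed fails the run):
1. the cover is pushed fully aside (value of joint cover above 0.138 m), for 0.2 s.
2. the marked handle is pushed fully shut (value of joint marked above 1.47 rad), for 0.2 s.
At the end, for the whole second after the job is handed in: The cover stands at least 138 mm along its 150 mm travel and lies seated (lift under 5 mm); the marked handle is at 1.47 rad or more (stop at 1.571) and at rest; the plain handle's tip is within 15 mm of its start; every bystander is within 30 mm of its start (value of joint cover above 0.138 m and value of joint cover_lift below 0.005 m and value of joint marked above 1.47 rad and value of joint plain below 0.3 rad and distance of plain_tip from where it was at the start of the episode below 0.015 m and velocity of joint marked below 0.05 rad/s and distance of each of rivet_tin, dye_jar, awl, hammer, slicker, glue_bottle, slab, brush from where it was at the start of the episode below 0.03 m); the robot touches nothing.
It fails at once if the cover is lifted off its seat (value of joint cover_lift above 0.012 m).
It fails at once if the plain handle is moved (distance of plain_tip from where it was at the start of the episode above 0.02 m).
It fails at once if a bystander is moved, tipped or picked up (distance of any of rivet_tin, dye_jar, awl, hammer, slicker, glue_bottle, slab, brush from where it was at the start of the episode above 0.03 m or angle between any of rivet_tin, dye_jar, slicker, glue_bottle's own z axis and vertical above 0.6 rad).
It also fails if it takes over 48 s, if anything falls off the work surface, if the arm or the gripper's body presses on something with over 40 N, if the wrist force passes 120 N, or if a joint passes its speed limit or range.

### The arm

A 6-joint arm with a two-finger parallel gripper is mounted at the origin on the work surface. World frame = base frame: x ahead of the robot, y to its left, z up, the work surface at z = 0. Lengths are in mm, angles in rad, forces in N, time in s.
With the tool pointing down it reaches from about 275 to 750 mm from the base axis. Payload 10.2 kg.
Tool frame: the origin (TCP) lies at the very end of the fingers, on their centre line; the grasp point (between the pads) lies 19 mm behind it; z points along the fingers, y is the line along which they close (so a half turn about z gives the same grasp; the last joint's range is limited). The gripper opens to 85 mm and grips with 20 to 120 N. Pads are 22 mm wide; open, the fingers measure 114 mm over their backs; the gripper's body (76 mm by 85 mm) begins 54 mm behind the grasp point. The pads swing forward as they close: fully open they stand 13 mm farther back than shut.
Start: joints at [-1.454, 0.313, 1.498, -0, 1.331, -0.223], TCP at [174.969, -494.992, 231.294] pointing down, gripper open.
Joint ranges: [-2.94, 2.94], [-0.97, 2.17], [0.19, 2.56], [-1.23, 4.37], [0.02, 3.11], [-2.88, 2.88]. Speed limits (rad/s): [2.39, 2.39, 3.01, 3.14, 3.14, 3.14].

### API

Orientations are given as a unit quaternion [w, x, y, z].
In Python, from rig import ctrl, vision gives the robot as it stands. The module is installed in compiled form; this text tells all that it offers.
- The arm moves only by the tool play_rows, never from a script. Its arguments are lists of equal length, an entry for each row: "translation": the shift along the tool's x, y, z in m, a list of three; "rotation": the turn, a rotation vector about the tool's x, y, z in rad, a list of three; "gripper": the gripper's target within -1 to 1 (shut at 1, half-way at 0, fully open at -1). A call has 1 to 10 rows; each row is the pose to reach, as a shift and turn from the pose commanded when the call began, along the tool's axes at that moment; what a row does not reach only later rows make up. A row lasts 1/8 s, in which the tool goes at most 62.5 mm and 10.7 degrees, less where a joint would pass 70% of its speed; a pose out of reach is approached as far as the arm can. A call with a gripper value outside its range is refused whole. The fingers move at their own pace and stop on an object; "force" is the grip in N (left out, the last holds). Time passes only in rows, so rows that repeat a pose let the fingers close. It gives the time, the measured TCP pose, the force, the opening and the grip force at its end, in the units of the state.
- ctrl.sense(): the state, without advancing time (a new reading comes with each control period).
- vision.capture(name): name is "side" or "top" or "wrist"; returns a dict with "pixels" (480x640x3 uint8, red, green, blue), "vfov" (degrees; the focal length in pixels is half the picture's height over the tangent of half this angle, whatever the lens; pixels are square), "cx", "cy" (the principal point, pixels), "k1" (the pictures are not rectified: a ray, as slopes to the right and down, at radius r is drawn at 1 + k1 r^2 times it, then the intrinsics apply), "rvec" (rotation vector, rad) and "tvec" (3), from world to camera coordinates, as OpenCV has them; the wrist camera has in their place "mount" (4x4, takes a point from camera to tool coordinates, whose origin is the TCP and whose axes are the flange's). Camera axes: x right, y down, z forward; pixel columns grow to the right and rows downward; lengths in mm; the calibration is good to about 2 mm. A picture is of the moment at which its call begins: read the wrist's pose just before it. There is no depth.
- ctrl.finish_job(): hands the job in; it is judged then, once.
The state is a dict: "time_s": time; "joints": joint angles; "dq": joint speeds; "tau": joint torques, N m; "eef_pos": TCP position; "ee_rot": TCP orientation; "force": force on the tool from outside, world axes, zero at the start; "wrist_torque": the same for the moment, N m; "grip_width": opening from 0.0 (shut) to 1.0 (fully open); "grip_force": force on a finger pad.
Only numpy, scipy, OpenCV 4.12 (cv2) and the standard library are available. Lean on these libraries where they do the work, as an engineer would, in place of code of your own. Each camera call takes 0.05 s, during which the arm holds its last target. There are 200 camera calls.

## Working session

There is one attempt and no reset: what is moved stays moved. The work goes in short steps, Python scripts to look and compute and a tool call to move; the robot and the scene stay as the last step left them, time stands still between calls to the robot, and variables do not carry over. Pictures are saved under pics/ and viewed, at most 10 in all, crops included, and the job is handed in when it is done.

Besides the shell and the picture viewer there is one more tool, called after "Emit:" as name(argument=value, ...) on one line, values as JSON. play_rows: Moves the arm, as the interface text tells. Its arguments: {"type":"object","properties":{"translation":{"type":"array"},"rotation":{"type":"array"},"gripper":{"type":"array"},"force":{"type":"number"}},"required":["translation","rotation","gripper"]}

```bash
mkdir -p pics; cat > h.py <<'E'
import numpy as np, cv2
from scipy.spatial.transform import Rotation as R
from rig import ctrl, vision
def cam(name):
    s=ctrl.sense(); c=vision.capture(name)
    f=240/np.tan(np.radians(c["vfov"])/2)
    d=dict(f=f,cx=c["cx"],cy=c["cy"],k1=c["k1"])
    if name=="wrist":
        q=s["ee_rot"]; T=np.eye(4); T[:3,:3]=R.from_quat([q[1],q[2],q[3],q[0]]).as_matrix(); T[:3,3]=s["eef_pos"]
        M=T@np.array(c["mount"]); d["Rwc"]=M[:3,:3]; d["o"]=M[:3,3]
    else:
        Rm=R.from_rotvec(np.array(c["rvec"]).ravel()).as_matrix(); d["Rwc"]=Rm.T; d["o"]=-Rm.T@np.array(c["tvec"]).ravel()
    return c["pixels"],d
def toworld(d,uv,z):
    K=np.array([[d["f"],0,d["cx"]],[0,d["f"],d["cy"]],[0,0,1.]])
    p=cv2.undistortPoints(np.array([[uv]],float),K,np.array([d["k1"],0,0,0.]))[0,0]
    r=d["Rwc"]@np.array([p[0],p[1],1]); return d["o"]+r*(z-d["o"][2])/r[2]
def topix(d,P):
    K=np.array([[d["f"],0,d["cx"]],[0,d["f"],d["cy"]],[0,0,1.]])
    Rc=d["Rwc"].T
    return cv2.projectPoints(np.array(P,float).reshape(-1,3),cv2.Rodrigues(Rc)[0],-Rc@d["o"],K,np.array([d["k1"],0,0,0.]))[0][:,0]
E
python3 - <<'E'
from h import *
import pickle
for n in("top","side"):
    p,d=cam(n); cv2.imwrite(f"pics/{n}0.png",p[:,:,::-1]); pickle.dump(d,open(n+".pkl","wb")); print(n,d)
print(ctrl.sense())
E
```

```text
top {'f': np.float64(462.78727048890426), 'cx': 328.0716417183153, 'cy': 238.3153182540357, 'k1': -0.06194769465902881, 'Rwc': array([[ 0.02281634, -0.98543831,  0.16849556],
       [-0.99973272, -0.02186111,  0.00752226],
       [-0.00372922, -0.16862216, -0.98567371]]), 'o': array([ 368.19809073,  -29.76504038, 1233.5355629 ])}
side {'f': np.float64(620.2494060431446), 'cx': 325.4010675306538, 'cy': 234.1662970731838, 'k1': 0.009733545999346765, 'Rwc': array([[ 0.92779313, -0.20097299,  0.31434019],
       [-0.3730532 , -0.51232887,  0.77353115],
       [ 0.00558668, -0.83494251, -0.55030882]]), 'o': array([  104.59999402, -1109.17581128,   889.48193067])}
{'time_s': 0.1, 'joints': array([-1.45442275e+00,  3.13364439e-01,  1.49836180e+00,  2.29538154e-05,
        1.33101763e+00, -2.23408399e-01]), 'dq': array([ 0.00054642, -0.00139093, -0.0022673 , -0.00064331, -0.00065354,
        0.00200689]), 'tau': array([ 2.42498740e-03, -4.12902582e+01, -2.60136992e+01, -1.81713194e-04,
        3.08593822e-03,  1.62759738e-05]), 'eef_pos': array([ 174.93481549, -494.74952315,  230.80720158]), 'ee_rot': array([-5.74186970e-04,  9.85603502e-01,  1.69072188e-01,  4.19213413e-05]), 'force': array([ 1.19697553, -0.31109927,  0.03420261]), 'wrist_torque': array([ 0.0013673 , -0.04526921, -0.00455864]), 'grip_force': 0.0, 'grip_width': 1.000110632707445}
```

View pics/top0.png

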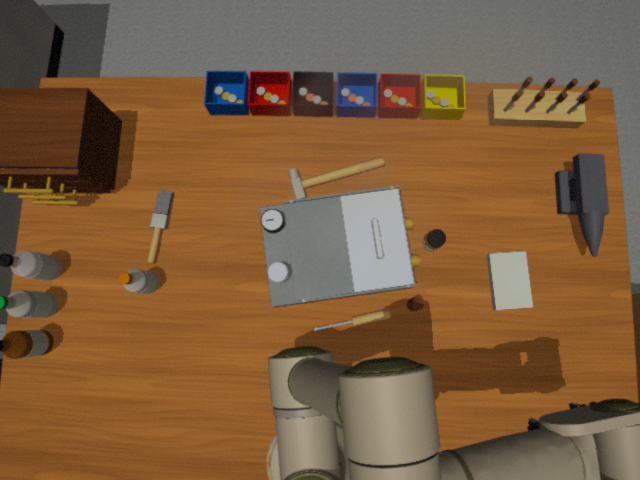

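View pics/side0.png

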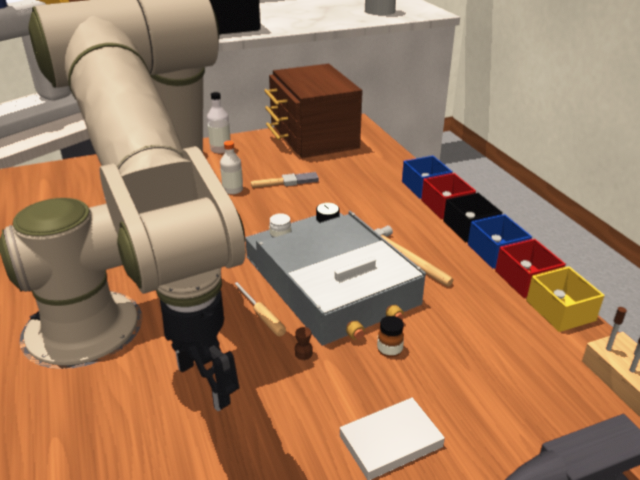

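The top view shows the cover with its rib running from (375,219) to (380,257). The plate corners are near (340,196), (399,188), (413,286) and (354,297), and the pipe stubs are at (409,225) and (416,260). The side view agrees.

```bash
python3 - <<'E'
from h import *
import pickle
d=pickle.load(open("top.pkl","rb")); s=pickle.load(open("side.pkl","rb"))
for n,uv,z in [("rib far",(375,219),109),("rib near",(380,257),109),("pl FL",(340,196),85),("pl FR",(399,188),88),("pl NR",(413,286),88),("pl NL",(354,297),85),("ledgeFL",(261,207),60),("ledgeNL",(273,306),60),("jar",(436,238),70),("slick",(415,303),62),("tin",(278,271),102),("gauge",(272,220),92)]:
    print(n,toworld(d,uv,z).round(1))
for n,uv,z in [("rib near",(337,275),109),("rib far",(375,261),109),("pl NR",(325,320),85),("pl FR",(421,276),85),("pl NL",(260,243),85)]:
    print("side",n,toworld(s,uv,z).round(1))
p=cv2.imread("pics/top0.png")[170:320,240:460]; cv2.imwrite("pics/topc.png",cv2.resize(p,None,fx=3.6,fy=3.6,interpolation=cv2.INTER_CUBIC))
E
```

```text
rib far [ 611.7 -136.6  109. ]
rib near [ 516.8 -149.4  109. ]
pl FL [675. -49.  85.]
pl FR [ 698.9 -199.8   88. ]
pl NR [ 449.1 -233.7   88. ]
pl NL [419.1 -88.3  85. ]
ledgeFL [647.8 156.   60. ]
ledgeNL [393.  113.8  60. ]
jar [ 574.  -296.8   70. ]
slick [ 408.3 -243.2   62. ]
tin [477.5  99.9 102. ]
gauge [607.1 121.5  92. ]
side rib near [ 515.3 -164.1  109. ]
side rib far [ 610.5 -148.1  109. ]
side pl NR [ 450.1 -259.9   85. ]
side pl FR [ 693.9 -204.1   85. ]
side pl NL [410.   42.3  85. ]
```

View pics/topc.png

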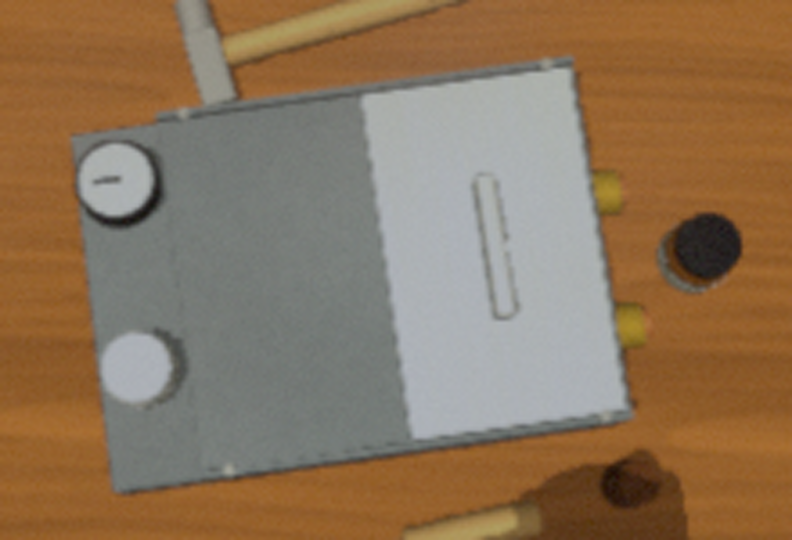

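```bash
cat > fit.py <<'E'
from h import *
import pickle
from scipy.optimize import least_squares
d=pickle.load(open("top.pkl","rb")); s=pickle.load(open("side.pkl","rb"))
c=lambda u,v:(240+(u+.5)/3.6-.5,170+(v+.5)/3.6-.5)
# box pts (x,y,z,moves with cover)
L=[(d,c(485,174),50,-75,109,1),(d,c(505,319),-50,-75,109,1),(d,c(362,96),123,0,85,1),(d,c(411,439),-123,0,85,1),
(d,c(573,58),130,-150,88,0),(d,c(632,417),-130,-150,88,0),(d,c(72,135),130,215,60,0),(d,c(113,490),-130,215,60,0),
(s,(337,272),-50,-75,109,1),(s,(375,259),50,-75,109,1)]
def res(p):
    o=[]
    for cam_,uv,x,y,z,m in L:
        y=y+m*p[3]; C,S=np.cos(p[2]),np.sin(p[2])
        o+=list(topix(cam_,[p[0]+C*x-S*y,p[1]+S*x+C*y,z])[0]-uv)
    return np.array(o)
if __name__=="__main__":
    r=least_squares(res,[560,-60,.15,10],x_scale=[1,1,.01,1],loss="soft_l1"); print(r.x.round(3)); print(r.fun.reshape(-1,2).round(1))
    x,y,t,q=r.x
    b=lambda X,Y:np.round([x+np.cos(t)*X-np.sin(t)*Y,y+np.sin(t)*X+np.cos(t)*Y],1)
    print("rib",b(0,-75+q),"piv",b(-60,-32),b(40,-32))
E
python3 fit.py
```

```text
[ 5.54239e+02 -7.21350e+01  1.58000e-01  2.76200e+00]
[[ 0.3 -0.3]
 [ 0.9 -1. ]
 [ 0.2 -0.4]
 [ 0.4  0.1]
 [ 0.2 -0.5]
 [ 0.6  0.5]
 [-0.4 -0.6]
 [-0.4  0.5]
 [-2.  -0.5]
 [-0.7 -1.6]]
rib [ 565.6 -143.5] piv [ 500.  -113.2] [598.8 -97.5]
```

```bash
cat > g.py <<'E'
from h import *
import sys
X,Y,T=554.2,-72.1,0.158
def plan(bx,by,z,yaw=0):
    s=ctrl.sense(); q=s["ee_rot"]; Q=R.from_quat([q[1],q[2],q[3],q[0]])
    p=np.array([X+np.cos(T)*bx-np.sin(T)*by,Y+np.sin(T)*bx+np.cos(T)*by,z])
    a=T+yaw; G=R.from_matrix(np.array([[np.cos(a),np.sin(a),0],[np.sin(a),-np.cos(a),0],[0,0,-1]]))
    e=np.array(s["eef_pos"]); dd=e[:2]-[X,Y]; C,S=np.cos(T),np.sin(T)
    print("t",s["time_s"],"box now",(C*dd[0]+S*dd[1]).round(1),(-S*dd[0]+C*dd[1]).round(1),e[2].round(1),"F",np.round(s["force"],1))
    print("shift m",(Q.inv().apply(p-e)/1000).round(4),"rot",(Q.inv()*G).as_rotvec().round(3))
if __name__=="__main__": plan(*map(float,sys.argv[1:]))
E
python3 g.py 0 -110 180
```

```text
t 0.1 box now -441.0 -357.7 230.8 F [ 1.2 -0.3  0. ]
shift m [ 0.4785 -0.1638  0.0511] rot [-0.001 -0.     0.182]
```

Emit:
play_rows(translation=[[0.05,-0.016,0],[0.1,-0.033,0],[0.15,-0.05,0],[0.2,-0.067,0],[0.25,-0.085,0],[0.3,-0.102,0.01],[0.35,-0.12,0.02],[0.4,-0.137,0.03],[0.45,-0.154,0.045],[0.4785,-0.164,0.051]], rotation=[[0,0,0.02],[0,0,0.04],[0,0,0.06],[0,0,0.08],[0,0,0.1],[0,0,0.12],[0,0,0.14],[0,0,0.16],[0,0,0.18],[0,0,0.182]], gripper=[1,1,1,1,1,1,1,1,1,1])

```text
time_s: 1.35
eef_pos: [572.5, -178.8, 178.8]
ee_rot: [-0.001, 0.997, 0.08, -0.001]
force: [0.2, 0.1, 0.8]
grip_width: 0.002
grip_force: 0.0
```

Emit:
play_rows(translation=[[0,0,0],[0,0,0]], rotation=[[0,0,0],[0,0,0]], gripper=[1,1])

```text
time_s: 1.6
eef_pos: [571.0, -181.4, 180.2]
ee_rot: [-0.0, 0.997, 0.079, -0.0]
force: [-0.2, 0.8, 0.6]
grip_width: 0.0
grip_force: 0.0
```

```bash
python3 - <<'E'
from h import *
from g import plan
plan(0,-110,93)
p,d=cam("wrist"); cv2.imwrite("pics/w1.png",p[:,:,::-1])
import pickle; pickle.dump(d,open("w1.pkl","wb"))
print(ctrl.sense()["grip_width"])
E
```

```text
t 1.6 box now -0.6 -110.5 180.2 F [-0.2  0.8  0.6]
shift m [ 0.0007 -0.0005  0.0872] rot [-0.  0. -0.]
-0.0005275317074074831
```

View pics/w1.png

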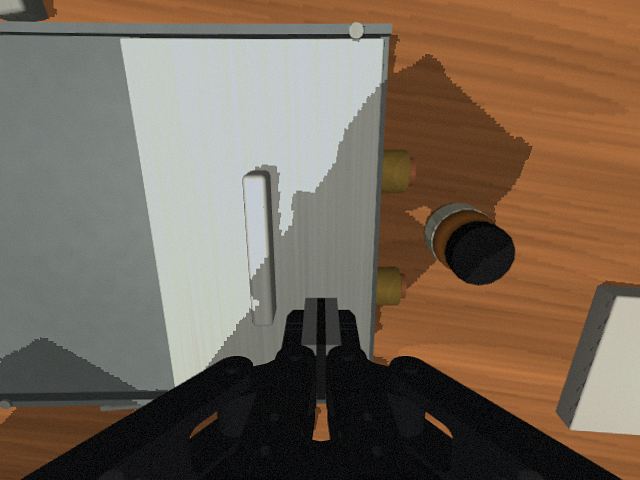

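The wrist view shows the rib from (257,173) to (263,322), with the closed fingertips to its right at about (321,300). I'll check those points against the fit.

```bash
python3 - <<'E'
from h import *
from g import X,Y,T
import pickle
d=pickle.load(open("w1.pkl","rb")); C,S=np.cos(T),np.sin(T)
for n,uv,z in [("ribfar",(257,173),109),("ribnear",(263,324),109),("wall corner",(390,27),88),("plateL far",(121,38),85),("plateL near",(174,386),85)]:
    w=toworld(d,uv,z)-[X,Y,0]; print(n,(C*w[0]+S*w[1]).round(1),(-S*w[0]+C*w[1]).round(1))
print(topix(d,[571.6,-181,180]))
E
```

```text
ribfar 51.5 -75.4
ribnear -46.8 -73.9
wall corner 128.7 -150.3
plateL far 123.4 0.9
plateL near -115.3 1.5
[[317.29081215 315.39947328]]
```

Emit:
play_rows(translation=[[0,0,0.03],[0,0,0.06],[0,0,0.08],[0,0,0.087],[0,0,0.087],[0,-0.008,0.087],[0,-0.016,0.087],[0,-0.024,0.087],[0,-0.032,0.087],[0,-0.04,0.087]], rotation=[[0,0,0],[0,0,0],[0,0,0],[0,0,0],[0,0,0],[0,0,0],[0,0,0],[0,0,0],[0,0,0],[0,0,0]], gripper=[1,1,1,1,1,1,1,1,1,1])

```text
time_s: 2.9
eef_pos: [565.3, -141.1, 93.7]
ee_rot: [0.0, 0.997, 0.079, 0.0]
force: [0.3, -2.3, 2.1]
grip_width: -0.002
grip_force: 1.7
```

Emit:
play_rows(translation=[[0,-0.012,0],[0,-0.024,0],[0,-0.036,0],[0,-0.048,0],[0,-0.06,0],[0,-0.072,0],[0,-0.084,0],[0,-0.095,0],[0,-0.105,0],[0,-0.11,0]], rotation=[[0,0,0],[0,0,0],[0,0,0],[0,0,0],[0,0,0],[0,0,0],[0,0,0],[0,0,0],[0,0,0],[0,0,0]], gripper=[1,1,1,1,1,1,1,1,1,1])

```text
time_s: 4.15
eef_pos: [547.6, -32.1, 93.2]
ee_rot: [-0.0, 0.997, 0.079, -0.0]
force: [0.1, -2.5, 2.1]
grip_width: 0.002
grip_force: 1.6
```

```bash
python3 - <<'E'
from h import *
from g import plan
plan(0,58,93)
import pickle
p,d=cam("top"); cv2.imwrite("pics/t2.png",p[:,:,::-1][150:350,230:470])
p,d=cam("wrist"); pickle.dump(d,open("w2.pkl","wb")); cv2.imwrite("pics/w2.png",p[:,:,::-1])
E
```

```text
t 4.15 box now -0.2 40.5 93.2 F [ 0.1 -2.5  2.1]
shift m [ 0.0002 -0.0175  0.0002] rot [-0.  0.  0.]
```

View pics/w2.png

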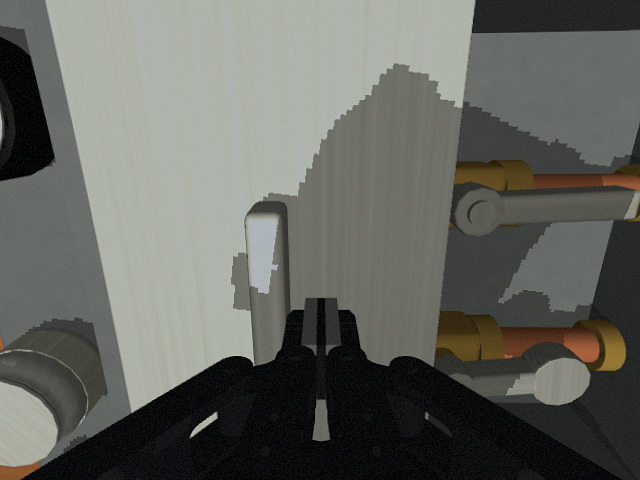

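The wrist view shows the cover mostly open. The marked handle, with its disc at (562,377), is on the near pipe, and the plain handle at (480,213) is on the far one. I'll finish the push in small steps.

Emit:
play_rows(translation=[[0,-0.006,0],[0,-0.011,0],[0,-0.014,0],[0,-0.016,0],[0,-0.018,0],[0,-0.018,0]], rotation=[[0,0,0],[0,0,0],[0,0,0],[0,0,0],[0,0,0],[0,0,0]], gripper=[1,1,1,1,1,1])

```text
time_s: 5.0
eef_pos: [545.4, -18.1, 93.2]
ee_rot: [0.003, 0.997, 0.079, 0.0]
force: [-0.3, -21.5, -3.8]
grip_width: 0.0
grip_force: 10.2
```

Emit:
play_rows(translation=[[0,-0.001,0],[0,-0.002,0],[0,-0.003,0],[0,-0.003,0]], rotation=[[0,0,0],[0,0,0],[0,0,0],[0,0,0]], gripper=[1,1,1,1])

```text
time_s: 5.5
eef_pos: [545.4, -17.7, 93.6]
ee_rot: [0.005, 0.997, 0.079, 0.001]
force: [0.2, -35.1, -4.8]
grip_width: 0.003
grip_force: 17.1
```

Emit:
play_rows(translation=[[0,0.02,0],[0,0.03,0],[0,0.035,-0.03],[0,0.05,-0.08],[-0.03,0.1,-0.1],[-0.06,0.13,-0.1],[-0.08,0.15,-0.1],[-0.08,0.15,-0.1]], rotation=[[0,0,0],[0,0,0],[0,0,0],[0,0,0],[0,0,0],[0,0,0],[0,0,0],[0,0,0]], gripper=[1,1,1,1,1,1,1,1])

```text
time_s: 6.5
eef_pos: [488.6, -173.4, 193.4]
ee_rot: [-0.0, 0.997, 0.078, 0.0]
force: [0.1, 0.8, -0.3]
grip_width: -0.0
grip_force: 0.0
```

```bash
python3 - <<'E'
from h import *
from g import *
import pickle
d=pickle.load(open("w2.pkl","rb")); C,S=np.cos(T),np.sin(T)
for n,uv in [("disc",(562,375)),("plainhub",(480,213)),("plainTip",(637,205))]:
    w=toworld(d,uv,68)-[X,Y,0]; print(n,(C*w[0]+S*w[1]).round(1),(-S*w[0]+C*w[1]).round(1))
plan(-103,-86,48)
p,d=cam("wrist"); pickle.dump(d,open("w3.pkl","wb")); cv2.imwrite("pics/w3.png",p[:,:,::-1])
E
```

```text
disc -49.1 -89.3
plainhub 40.0 -34.0
plainTip 43.6 -103.8
t 6.5 box now -80.7 -89.7 193.4 F [ 0.1  0.8 -0.3]
shift m [-0.0223 -0.0036  0.1454] rot [-0.001 -0.    -0.002]
```

View pics/w3.png

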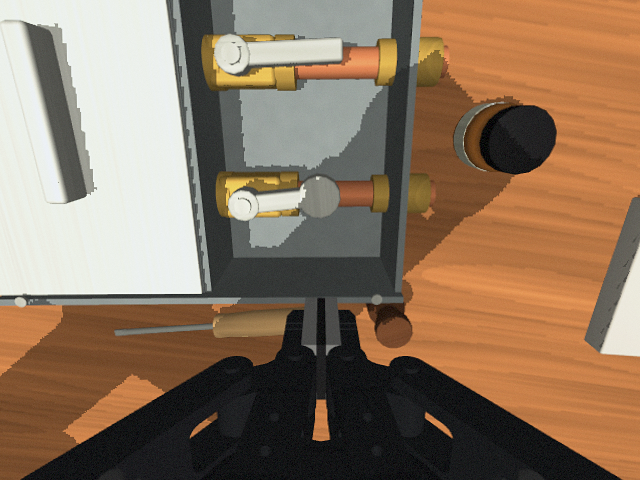

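The close view shows the marked handle with hub at (243,205) and disc at (320,196), about 0.18 rad from open. There is free floor on the near side of it, and the cover is clear of the well. Next I descend on the near side of the disc.

Emit:
play_rows(translation=[[-0.017,-0.004,0],[-0.017,-0.004,0.04],[-0.017,-0.004,0.08],[-0.017,-0.004,0.1],[-0.017,-0.004,0.12],[-0.017,-0.004,0.135],[-0.017,-0.004,0.145],[-0.017,-0.004,0.145]], rotation=[[0,0,0],[0,0,0],[0,0,0],[0,0,0],[0,0,0],[0,0,0],[0,0,0],[0,0,0]], gripper=[1,1,1,1,1,1,1,1])

```text
time_s: 7.55
eef_pos: [471.7, -171.1, 48.0]
ee_rot: [-0.0, 0.997, 0.079, -0.0]
force: [-0.5, -0.4, -0.9]
grip_width: -0.003
grip_force: 0.0
```

```bash
python3 - <<'E'
from g import *
plan(-98,-86,48)
for th in np.arange(.2,1.66,.16):
    r=27+3*min(th,1.57)/1.57; u=np.array([np.sin(th),-np.cos(th)]); n=np.array([np.cos(th),np.sin(th)])
    t=np.array([-60,-32])+53*u-n*r; print(th.round(2),t.round(1),"tool shift from (-98,-86)",[round((t[0]+98)/1000,4),round(-(t[1]+86)/1000,4)])
E
```

```text
t 7.55 box now -97.0 -84.8 48.0 F [-0.5 -0.4 -0.9]
shift m [-0.001   0.0012 -0.    ] rot [-0.001  0.001  0.   ]
0.2 [-76.3 -89.4] tool shift from (-98,-86) [np.float64(0.0217), np.float64(0.0034)]
0.36 [-67.2 -91.4] tool shift from (-98,-86) [np.float64(0.0308), np.float64(0.0054)]
0.52 [-58.  -91.9] tool shift from (-98,-86) [np.float64(0.04), np.float64(0.0059)]
0.68 [-48.7 -91. ] tool shift from (-98,-86) [np.float64(0.0493), np.float64(0.005)]
0.84 [-39.6 -88.7] tool shift from (-98,-86) [np.float64(0.0584), np.float64(0.0027)]
1.0 [-31. -85.] tool shift from (-98,-86) [np.float64(0.067), np.float64(-0.001)]
1.16 [-23.1 -80. ] tool shift from (-98,-86) [np.float64(0.0749), np.float64(-0.006)]
1.32 [-16.  -73.8] tool shift from (-98,-86) [np.float64(0.082), np.float64(-0.0122)]
1.48 [ -9.9 -66.5] tool shift from (-98,-86) [np.float64(0.0881), np.float64(-0.0195)]
1.64 [ -5.1 -58.3] tool shift from (-98,-86) [np.float64(0.0929), np.float64(-0.0277)]
```

Emit:
play_rows(translation=[[0.01,0.003,0],[0.02,0.004,0],[0.025,0.005,0],[0.03,0.006,0],[0.035,0.007,0],[0.039,0.007,0],[0.044,0.0065,0],[0.048,0.006,0],[0.053,0.005,0],[0.057,0.004,0]], rotation=[[0,0,0],[0,0,0],[0,0,0],[0,0,0],[0,0,0],[0,0,0],[0,0,0],[0,0,0],[0,0,0],[0,0,0]], gripper=[1,1,1,1,1,1,1,1,1,1])

```text
time_s: 8.8
eef_pos: [528.4, -166.1, 48.0]
ee_rot: [-0.0, 0.997, 0.079, -0.001]
force: [-7.0, 1.5, 0.4]
grip_width: 0.005
grip_force: 2.9
```

```bash
python3 - <<'E'
from h import *
from g import *
import pickle
plan(-16,-74,48)
p,d=cam("wrist"); cv2.imwrite("pics/w4.png",p[:,:,::-1])
E
```

```text
t 8.8 box now -40.2 -88.7 48.0 F [-7.   1.5  0.4]
shift m [ 0.0242 -0.0147  0.    ] rot [-0.001  0.001 -0.   ]
```

View pics/w4.png

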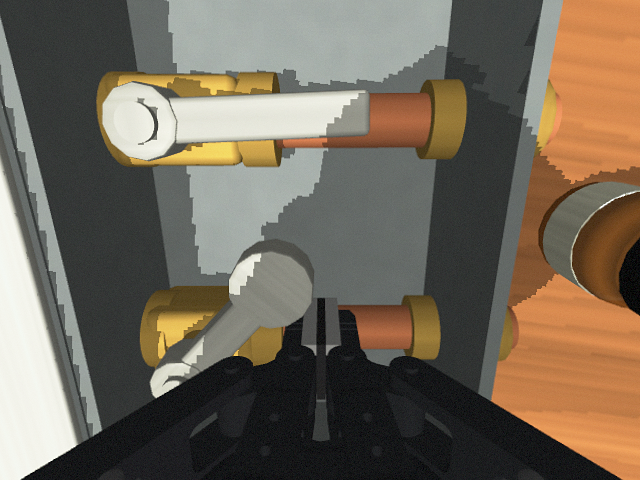

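The marked handle is now about half turned, with its disc at (272,285) against the finger at (320,310). The plain handle is untouched, so I continue round the arc.

Emit:
play_rows(translation=[[0.005,-0.002,0],[0.009,-0.004,0],[0.013,-0.0065,0],[0.017,-0.009,0],[0.0205,-0.012,0],[0.024,-0.015,0],[0.027,-0.0185,0],[0.029,-0.022,0],[0.031,-0.025,0],[0.031,-0.025,0]], rotation=[[0,0,0],[0,0,0],[0,0,0],[0,0,0],[0,0,0],[0,0,0],[0,0,0],[0,0,0],[0,0,0],[0,0,0]], gripper=[1,1,1,1,1,1,1,1,1,1])

```text
time_s: 10.1
eef_pos: [555.7, -136.5, 48.4]
ee_rot: [-0.0, 0.997, 0.079, 0.0]
force: [-0.3, -0.4, 1.2]
grip_width: 0.001
grip_force: 0.4
```

Emit:
play_rows(translation=[[0,-0.002,0],[0,-0.004,0],[0,-0.006,0],[0,-0.006,0]], rotation=[[0,0,0],[0,0,0],[0,0,0],[0,0,0]], gripper=[1,1,1,1])

```text
time_s: 10.6
eef_pos: [555.7, -133.9, 48.8]
ee_rot: [0.003, 0.997, 0.079, 0.002]
force: [5.6, -17.5, -5.3]
grip_width: 0.0
grip_force: 8.9
```

```bash
python3 g.py -5 -58 48
```

```text
t 10.6 box now -8.2 -61.3 48.8 F [  5.6 -17.5  -5.3]
shift m [ 0.0032 -0.0033  0.0007] rot [ 0.006 -0.003 -0.001]
```

Emit:
play_rows(translation=[[0,-0.002,0],[0,-0.002,0],[0,0.01,0],[0,0.02,0],[0,0.022,-0.03],[0,0.022,-0.08],[-0.03,0.022,-0.13],[-0.06,0.03,-0.16],[-0.08,0.03,-0.17],[-0.08,0.03,-0.17]], rotation=[[0,0,0],[0,0,0],[0,0,0],[0,0,0],[0,0,0],[0,0,0],[0,0,0],[0,0,0],[0,0,0],[0,0,0]], gripper=[1,1,1,1,1,1,1,1,1,1])

```text
time_s: 11.85
eef_pos: [479.8, -173.2, 219.1]
ee_rot: [0.0, 0.997, 0.078, 0.001]
force: [0.2, 0.3, 0.0]
grip_width: 0.001
grip_force: 0.0
```

```bash
python3 - <<'E'
from h import *
from g import *
plan(-80,-80,200)
p,d=cam("wrist"); cv2.imwrite("pics/w5.png",p[:,:,::-1])
import pickle; pickle.dump(d,open("w5.pkl","wb"))
E
```

```text
t 11.85 box now -89.4 -88.1 219.1 F [0.2 0.3 0. ]
shift m [ 0.0094 -0.0082  0.0191] rot [ 0.    -0.001 -0.001]
```

View pics/w5.png

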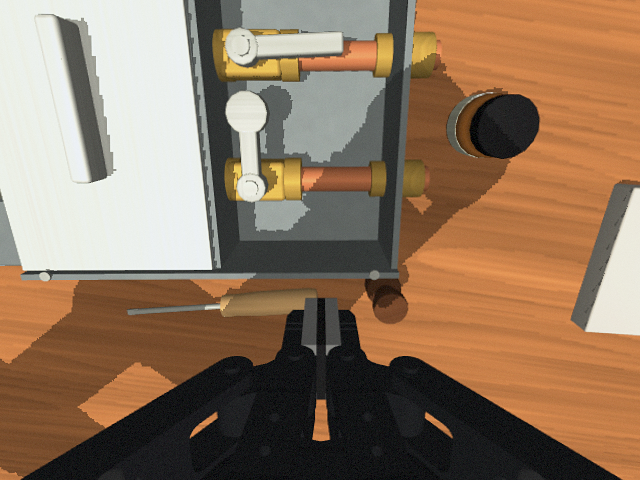

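The marked handle now stands across its pipe, with hub at (251,187) and disc at (246,112). The plain handle still lies along its pipe and the cover is open. I'll measure the angles before handing in.

```bash
python3 - <<'E'
from h import *
from g import *
import pickle
d=pickle.load(open("w5.pkl","rb")); C,S=np.cos(T),np.sin(T)
def b(uv,z):
    w=toworld(d,uv,z)-[X,Y,0]; return np.array([C*w[0]+S*w[1],-S*w[0]+C*w[1]]).round(1)
h,k=b((251,187),68),b((246,112),68); v=k-h; print(h,k,np.arctan2(v[0],-v[1]), "plain",b((241,46),68),b((343,43),68))
print("rib",b((46,16),109),b((90,181),109),"plate edge",b((187,10),85),b((213,268),85))
E
```

```text
[-59.2 -34.1] [ -3.2 -33.9] 1.5743677401817961 plain [ 40.4 -33.3] [  42.4 -105.3]
rib [48.3 71.6] [-48.1  66.3] plate edge [58.  -3.4] [-121.7   -2.8]
```

```bash
python3 -c "
from rig import ctrl
print(ctrl.finish_job())"
```

```text
the job is handed in; nothing more can be done
None
```

I handed the job in at about 12 s, and the judge's verdict was not shown. The cover is open against its stop (about 147 mm measured), the marked handle is shut at about 1.57 rad, and the plain handle reads within about 2 mm of its earlier reading. The hand is clear, and nothing looked disturbed in the last wrist picture, which shows only some of the bystanders.

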